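# Run a fingertip along the metallophone bars

## Task

Test the second-hand metallophone by hand: with the fingers closed, run the fingertips lightly along the row of steel bars from the longest to the shortest, so that each bar in turn gives visibly under the touch (a few millimetres). Finish while holding: leave the fingertips resting on the shortest bar alone, keeping it lightly pressed down. Do not push hard, shove, tilt or lift the instrument, and leave the mallet, tankard and candlestick alone.

Things in the scene. Friction and masses are not known exactly. Their poses are not given: they have to be found in the camera images.
- metallophone: second-hand table metallophone, loose on the table, about 0.9 kg bare plus six 60 g bars: low wooden frame 254 mm long, 100 mm wide at the long-bar end and 62 mm at the other, 30 mm high, carrying a row of six plain steel bars that overhang its sides. Origin at the centre of the underside; its x axis runs along the row from the longest bar to the shortest, z up
- bar1_top (a point): middle of the top face of the longest steel bar, 160 mm long across the row, 32 mm wide along it. The top is 44 mm above the table at rest, moves down with the bar, an 8 mm wide flat between two 12 mm wide bevels that fall 7 mm (about 30 degrees), so a fingertip slides up onto it from the next bar. All bars have this section, 36 mm from middle to middle, 4 mm gaps
- bar2_top (a point): middle of the top face of the second longest steel bar, 146 mm long across the row, 32 mm wide along it. The top is 44 mm above the table at rest, moves down with the bar
- bar3_top (a point): middle of the top face of the third longest steel bar, 132 mm long across the row, 32 mm wide along it. The top is 44 mm above the table at rest, moves down with the bar
- bar4_top (a point): middle of the top face of the fourth longest steel bar, 118 mm long across the row, 32 mm wide along it. The top is 44 mm above the table at rest, moves down with the bar
- bar5_top (a point): middle of the top face of the fifth longest steel bar, 104 mm long across the row, 32 mm wide along it. The top is 44 mm above the table at rest, moves down with the bar
- bar6_top (a point): middle of the top face of the shortest steel bar, 90 mm long across the row, 32 mm wide along it. The top is 44 mm above the table at rest, moves down with the bar
- bar1 (a joint): how far the longest bar is pressed down, m: 0 at rest, 0.008 on its stop. Each bar floats on a soft cushion that starts to give at 0.3 N, stiffens by 0.3 N per mm (2.7 N at the stop), and lifts it back when released
- bar2 (a joint): how far the second longest bar is pressed down, m: 0 at rest, 0.008 on its stop; cushion as for bar1
- bar3 (a joint): how far the third longest bar is pressed down, m: 0 at rest, 0.008 on its stop; cushion as for bar1
- bar4 (a joint): how far the fourth longest bar is pressed down, m: 0 at rest, 0.008 on its stop; cushion as for bar1
- bar5 (a joint): how far the fifth longest bar is pressed down, m: 0 at rest, 0.008 on its stop; cushion as for bar1
- bar6 (a joint): how far the shortest bar is pressed down, m: 0 at rest, 0.008 on its stop; cushion as for bar1
- mallet_mid (a point): middle of a mallet lying on the table beside the bars, parallel to the row: wooden stick 10 mm thick, 190 mm long, black rubber cross head 22 mm thick, 30 mm long. 8 mm above the table. Bystander
- tankard_mid (a point): centre of a steel tankard with one handle, 72 mm across, 85 mm high, 42 mm above the table. Bystander
- candlestick_mid (a point): centre of a brass candlestick, foot 68 mm across, 112 mm high, 56 mm above the table. Bystander

How it is judged:
By the outcome, as a careful person would: the job done as asked, in the order asked, and still so for the second after the job is handed in, while the arm keeps its last pose, push and grip.
It also fails if it takes over 38 s, if anything falls off the work surface, if the arm or the gripper's body presses on something with over 40 N, if the wrist force passes 120 N, or if a joint passes its speed limit or range.

## Robot

A 6-joint arm with a two-finger parallel gripper is mounted at the origin on the work surface. World frame = base frame: x ahead of the robot, y to its left, z up, the work surface at z = 0. Lengths are in mm, angles in rad, forces in N, time in s.
With the tool pointing down it reaches from about 350 to 1000 mm from the base axis. Payload 7.1 kg.
Tool frame: the origin (TCP) lies on the centre line of the jaws, within the pads' length; the fingertips stand 25 mm ahead of it and the grasp point (between the pads) lies 6 mm ahead of it; y points along the fingers, x is the direction in which the jaws open and shut, and the axes are right-handed (so a half turn about y gives the same grasp; the last joint's range is limited). The gripper opens to 85 mm and grips with 20 to 120 N. Pads are 22 mm wide; open, the fingers measure 114 mm over their backs; the gripper's body (76 mm by 85 mm) begins 54 mm behind the grasp point. The pads swing forward as they close: fully open they stand 13 mm farther back than shut.
Start: joints at [1.139, 0.423, 1.63, -0, 1.089, -0.019], TCP at [250.702, 572.497, 256.319] pointing down, gripper open.
Joint ranges: [-3, 3], [-0.9, 2.11], [0.09, 2.58], [-1.31, 4.45], [0.11, 2.69], [-2.54, 2.54]. Speed limits (rad/s): [2.39, 2.39, 3.01, 3.14, 3.14, 3.14].

## Interface

Orientations are given as a rotation vector (axis times angle).
In Python, from bench import ctrl gives the robot as it stands. The module is installed in compiled form; this text tells all that it offers.
- The arm moves only by the tool apply_moves, never from a script. Its argument "plan" is one flat list of numbers, 7 for each row, row after row: the finger opening in mm, from 0 to 85.4, then the shift along the tool's x, y, z in units of 25 mm (1.0 is 25 mm), then the turn, a rotation vector about the tool's x, y, z in units of 6 degrees (1.0 is 6 degrees). A call has 1 to 10 rows; each row is the pose to reach, as a shift and turn from the pose measured when the call began, along the tool's axes at that moment; what a row does not reach only later rows make up. A row lasts 1/12 s, in which the tool goes at most 41.7 mm and 7.16 degrees, less where a joint would pass 70% of its speed; a pose out of reach is approached as far as the arm can. A call with a gripper value outside its range is refused whole. The fingers move at their own pace and stop on an object; the grip force is fixed at half the most. Time passes only in rows, so rows that repeat a pose let the fingers close. It gives the time, the measured TCP pose, the force and the opening at its end, in the units of the state.
- ctrl.sense(): the state, without advancing time (a new reading comes with each control period).
- ctrl.read_camera(name): name is "scene" or "top"; returns (picture, depth): 480x640x3 uint8, red, green, blue; 480x640 float32, mm along the optical axis (not along the pixel's ray), 0 where there is no reading.
- ctrl.get_calibration(name): a dict with "intrinsics" (3x3 intrinsics, pixels), "T" (4x4, takes a point from camera to world coordinates). Camera axes: x right, y up, looking along -z (the intrinsics and any distortion apply to the point x, -y, -z); pixel columns grow to the right and rows downward; lengths in mm; the calibration is good to about 2 mm. A picture is of the moment at which its call begins. get_calibration takes no time and is no camera call.
- ctrl.sign_off(): hands the job in, once; it reports no verdict.
The state is a dict: "clock": time; "joint_positions": joint angles; "qd": joint speeds; "joint_torque": joint torques, N m; "eef_pos": TCP position; "tool_rot": TCP orientation; "ft_force": force on the tool from outside, world axes, zero at the start; "torque": the same for the moment, N m; "gripper_width": finger opening in mm.
Only numpy, scipy, OpenCV 4.12 (cv2) and the standard library are available. Lean on these libraries where they do the work, as an engineer would, in place of code of your own. Each camera call takes 0.05 s, during which the arm holds its last target.

## Working session

There is one attempt and no reset: what is moved stays moved. The work goes in short steps, Python scripts to look and compute and a tool call to move; the robot and the scene stay as the last step left them, time stands still between calls to the robot, and variables do not carry over. Pictures are saved under pics/ and viewed, and the job is handed in when it is done.

Besides the shell and the picture viewer there is one more tool, called in YAML: its name, and indented under it one key for each argument. apply_moves: Moves the arm, as the interface text tells. Its arguments: {"type":"object","properties":{"plan":{"type":"array"}},"required":["plan"]}

```bash
mkdir -p pics; python3 - <<'E'
from bench import ctrl
import cv2,numpy as np
s=ctrl.sense()
for k,v in s.items(): print(k,np.round(v,4))
for n in("scene","top"):
    p,d=ctrl.read_camera(n); c=ctrl.get_calibration(n)
    cv2.imwrite(f"pics/{n}0.png",p[:,:,::-1]); np.savez(f"{n}0.npz",p=p,d=d)
    print(n,c["intrinsics"],c["T"],[k for k in c])
E
```

```text
clock 0.0
joint_positions [ 1.139   0.4238  1.6307 -0.      1.0886 -0.019 ]
qd [-0.0011  0.0014 -0.0014 -0.0003  0.0014  0.0002]
joint_torque [ 7.00000e-04 -5.57392e+01 -2.81744e+01  2.00000e-04  7.20000e-03
  0.00000e+00]
eef_pos [250.4912 572.0481 255.5423]
tool_rot [-1.3775 -0.899   0.9012]
ft_force [-0.1419  0.1066 -0.1392]
torque [-0.0391 -0.0058 -0.0712]
gripper_width 85.2648
scene [[623.35818614   0.         309.16997146]
 [  0.         623.35818614 234.84906938]
 [  0.           0.           1.        ]] [[ 3.16855275e-01 -6.24118909e-01  7.14197677e-01  1.65304886e+03]
 [ 9.48259478e-01  1.92440921e-01 -2.52528125e-01 -3.72413094e+02]
 [ 2.01667190e-02  7.57259585e-01  6.52802592e-01  1.03485806e+03]
 [ 0.00000000e+00  0.00000000e+00  0.00000000e+00  1.00000000e+00]] ['intrinsics', 'T']
top [[443.41352709   0.         311.98718879]
 [  0.         443.41352709 239.33587032]
 [  0.           0.           1.        ]] [[ 1.33778608e-01  9.63436881e-01 -2.32147927e-01  3.66762650e+02]
 [-9.91009313e-01  1.29593699e-01 -3.32568005e-02 -1.57368135e+01]
 [-1.95591962e-03  2.34509806e-01  9.72111786e-01  1.01610241e+03]
 [ 0.00000000e+00  0.00000000e+00  0.00000000e+00  1.00000000e+00]] ['intrinsics', 'T']
```

View pics/scene0.png

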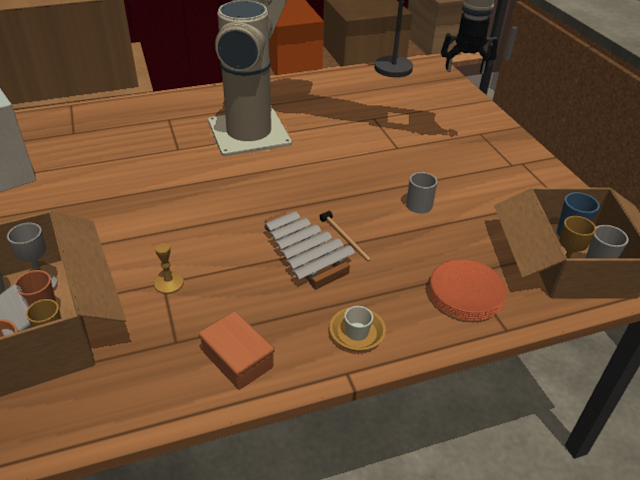

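View pics/top0.png

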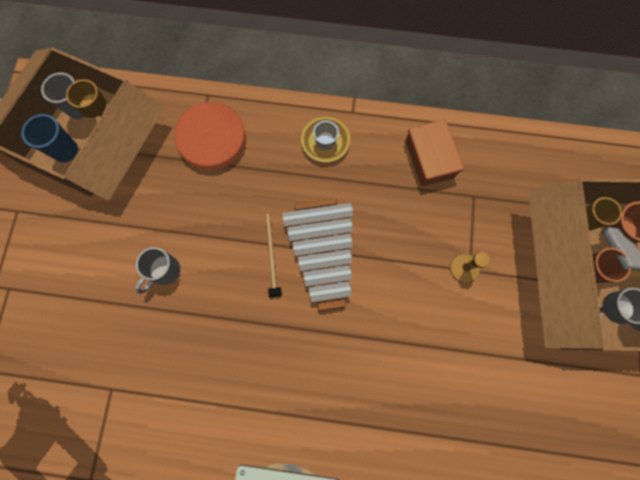

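Top view: bars run from the longest at (317,215) to the shortest at (330,293). The mallet is at (272,255), the tankard at (154,265) and the candlestick at (467,265). Next I measure the bars in both views.

```bash
cat > h.py <<'E'
import cv2,numpy as np
from bench import ctrl
def ray(n,uv,z):
    c=ctrl.get_calibration(n);K=c["intrinsics"];T=c["T"]
    uv=np.atleast_2d(uv).astype(float)
    d=np.c_[(uv[:,0]-K[0,2])/K[0,0],-(uv[:,1]-K[1,2])/K[1,1],-np.ones(len(uv))]@T[:3,:3].T
    o=T[:3,3]; return o+d*((z-o[2])/d[:,2])[:,None]
E
python3 - <<'E'
from h import *
for n,(x0,x1,y0,y1) in {"top":(278,358,195,315),"scene":(258,362,205,290)}.items():
    f=np.load(n+"0.npz");p=f["p"]
    hsv=cv2.cvtColor(p,cv2.COLOR_RGB2HSV)
    m=((hsv[...,1]<70)&(hsv[...,2]>95)).astype(np.uint8)*255
    r=np.zeros_like(m);r[y0:y1,x0:x1]=m[y0:y1,x0:x1]
    cv2.imwrite(f"pics/m_{n}.png",np.hstack([cv2.resize(p[y0:y1,x0:x1,::-1],None,fx=4,fy=4,interpolation=0),cv2.cvtColor(cv2.resize(r[y0:y1,x0:x1],None,fx=4,fy=4,interpolation=0),8)])[:600,:800])
    cs,_=cv2.findContours(r,cv2.RETR_EXTERNAL,cv2.CHAIN_APPROX_NONE)
    C=[]
    for c in cs:
        if cv2.contourArea(c)<60: continue
        w=ray(n,c[:,0,:],40)[:,:2].astype(np.float32)
        R=cv2.minAreaRect(w);C.append(R);print(n,np.round(R[0],1),np.round(R[1],1),round(R[2],1))
    P=np.array([c[0] for c in C]);vx=cv2.fitLine(P.astype(np.float32),2,0,.01,.01).ravel();print(vx, np.degrees(np.arctan2(vx[1],vx[0])))
E
```

```text
top [574.6 -11.7] [214.2 161. ] 15.9
[ 2.1018345e-02 -9.9977911e-01  5.7455304e+02 -1.1680038e+01] -88.79565
scene [579.1  -8.8] [215.  164.9] 16.6
[ 1.8301375e-02 -9.9983251e-01  5.7912164e+02 -8.8038177e+00] -88.95135
```

```bash
python3 - <<'E'
from h import *
s=ctrl.sense()
from scipy.spatial.transform import Rotation as R
print(R.from_rotvec(s["tool_rot"]).as_matrix().round(3))
f=np.load("top0.npz");d=f["d"];c=ctrl.get_calibration("top");K=c["intrinsics"];T=c["T"]
v,u=np.mgrid[:480,:640]
P=np.stack([(u-K[0,2])/K[0,0]*d,-(v-K[1,2])/K[1,1]*d,-d,],-1)@T[:3,:3].T+T[:3,3]
for uv in [(317,215),(330,293),(330,277),(300,330),(272,240),(330,254)]: print(uv,P[uv[1],uv[0]].round(1))
E
```

```text
[[ 0.401 -0.001 -0.916]
 [ 0.916 -0.001  0.401]
 [-0.001 -1.     0.   ]]
(317, 215) [657.4  13.9  43. ]
(330, 293) [484.5 -37.8  42.1]
(330, 277) [519.7 -33.4  42.1]
(300, 330) [398.1  17.6   1.8]
(272, 240) [595.8 112.5  -2.3]
(330, 254) [571.3 -27.   41.9]
```

View pics/m_top.png

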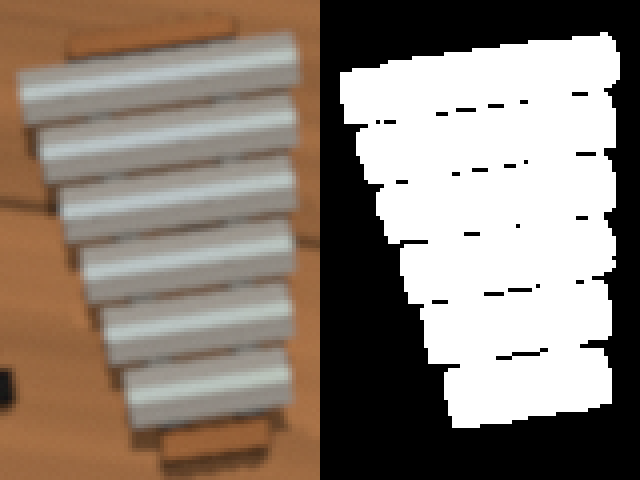

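View pics/m_scene.png

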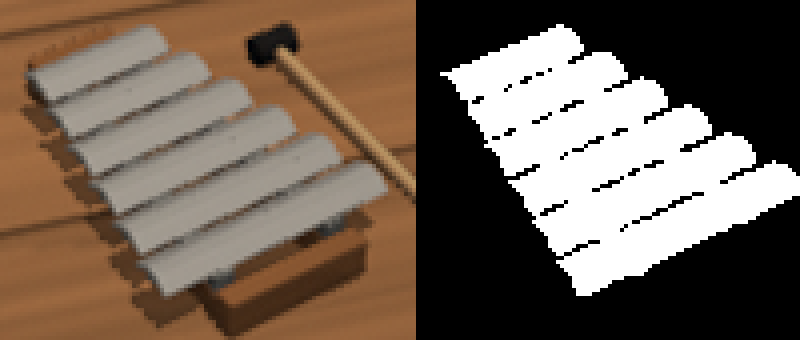

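```bash
cat > meas.py <<'E'
from h import *
def meas(top,scene=None,verbose=True):
    res={}
    for n,p,(x0,x1,y0,y1) in (("top",top,(278,358,195,315)),("scene",scene,(258,362,205,290))):
        if p is None: continue
        hsv=cv2.cvtColor(p,cv2.COLOR_RGB2HSV)
        m=((hsv[...,1]<70)&(hsv[...,2]>95)).astype(np.uint8)*255
        r=np.zeros_like(m);r[y0:y1,x0:x1]=m[y0:y1,x0:x1]
        r=cv2.morphologyEx(r,cv2.MORPH_CLOSE,np.ones((5,5)))
        c=max(cv2.findContours(r,0,1)[0],key=cv2.contourArea)
        w=ray(n,c[:,0,:],38)[:,:2]
        hl=cv2.convexHull(w.astype(np.float32))
        q=cv2.approxPolyN(hl,4,ensure_convex=True).reshape(-1,2)
        # order: far pair first
        q=q[np.argsort(-q[:,0])]; far=q[:2][np.argsort(q[:2,1])]; near=q[2:][np.argsort(q[2:,1])]
        W=np.vstack([far,near]); 
        L=np.array([[-106,-80],[-106,80],[106,-45],[106,45]],float)
        # x axis points to -X world approx => local +y -> world -Y
        L=L[[1,0,3,2]]
        a,b=W.mean(0),L.mean(0); U,_,Vt=np.linalg.svd((L-b).T@(W-a)); Rm=(U@Vt).T
        t=a-Rm@b
        print(n,"org",t.round(1),"yaw",np.degrees(np.arctan2(Rm[1,0],Rm[0,0])).round(2),"res",(W-(L@Rm.T+t)).round(1).tolist())
        res[n]=(t,Rm)
    # stripes
    hsv=cv2.cvtColor(top,cv2.COLOR_RGB2HSV)
    return res
E
python3 - <<'E'
from meas import *
t=np.load("top0.npz")["p"];s=np.load("scene0.npz")["p"]
meas(t,s)
hsv=cv2.cvtColor(t,cv2.COLOR_RGB2HSV)
for th in(180,190,195):
    m=((hsv[...,1]<70)&(hsv[...,2]>th)).astype(np.uint8);m[:195]=0;m[315:]=0;m[:,:278]=0;m[:,358:]=0
    k,l,st,ce=cv2.connectedComponentsWithStats(m)
    print(th)
    for i in range(1,k):
        if st[i,4]>25:
            pts=np.argwhere(l==i)[:,::-1]; w=ray("top",pts,44)[:,:2].astype(np.float32); R=cv2.minAreaRect(w)
            v=cv2.fitLine(w,2,0,.01,.01).ravel()
            print(np.round(R[0],1),np.round(R[1],1),np.round(w.mean(0),1),np.degrees(np.arctan2(v[1],v[0])).round(1))
E
```

```text
top org [574.9 -11. ] yaw -163.79 res [[2.1, -4.6], [0.2, 5.5], [-1.2, 0.9], [-1.1, -1.8]]
scene org [576.1  -6.5] yaw -163.25 res [[4.4, -5.1], [-1.8, 4.9], [-1.5, -0.6], [-1.1, 0.8]]
180
[661.6  14.3] [  6.4 153.2] [661.3  15.1] -73.7
[627.1   3.9] [  6.3 140.4] [627.4   2.8] -73.7
[592.4  -6.2] [  6.6 127.8] [592.1  -4.8] -73.8
[557.9 -16.3] [  6.6 110.9] [557.9 -16.1] -73.8
[523.3 -26.4] [ 6.4 98.7] [523.4 -26.4] -73.7
[489.1 -37.2] [ 6.2 84.5] [489.1 -37.3] -73.8
190
[661.8  14.2] [  3.7 152.9] [661.5  15.3] -73.7
[627.6   3.1] [  4.  137.8] [627.4   3.7] -73.7
[592.6  -6.2] [  3.9 123.3] [592.6  -6.2] -73.8
[557.8 -15.2] [  3.8 108.7] [557.7 -14.9] -73.6
[523.9 -27.2] [ 3.9 96.2] [523.7 -26.8] -73.6
[489.1 -36. ] [ 3.9 82.3] [489.  -36.3] -73.8
195
```

Bar centres come out consistently: bar1 is at about (661.6, 14.3) and bar6 at about (489.1, -37). The row direction is -163.5°. First I close the fingers and transit high, with tool z along the row.

apply_moves:
  plan: [0, -0.6, 0, -1.1, 0, -0.7, 0, 0, -1.4, 0, -2.4, 0, -1.5, 0, 0, -2.2, 0, -3.8, 0, -2.3, 0, 0, -3.0, 0, -5.2, 0, -3.1, 0, 0, -3.8, 0, -6.6, 0, -3.9, 0, 0, -4.6, 0, -8.0, 0, -4.7, 0, 0, -5.4, 0, -9.4, 0, -5.5, 0, 0, -6.2, 0, -10.8, 0, -6.2, 0, 0, -7.0, 0, -12.1, 0, -6.7, 0, 0, -7.8, 0, -13.5, 0, -6.7, 0]

```text
clock: 0.93
eef_pos: [481.9, 256.3, 255.7]
tool_rot: [-1.057, -1.419, 1.422]
ft_force: [1.9, 0.6, -0.2]
gripper_width: 0.1
```

```bash
cat > tgt.py <<'E'
import sys
from h import *
from scipy.spatial.transform import Rotation as R
s=ctrl.sense();M=R.from_rotvec(s["tool_rot"]).as_matrix();p=np.array(s["eef_pos"])
a=np.radians(196.55);z=np.array([np.cos(a),np.sin(a),0]);y=np.array([0,0,-1.]);G=np.c_[np.cross(y,z),y,z]
t=np.array([float(v) for v in sys.argv[1:4]])
print("clk",round(s["clock"],2),"p",p.round(1),"F",np.round(s["ft_force"],2),"w",round(s["gripper_width"],1),"q6",round(s["joint_positions"][5],2),
"\nshift units",(M.T@(t-p)/25).round(3),"turn units",(np.degrees(R.from_matrix(M.T@G).as_rotvec())/6).round(3))
u=(t-p);print("dxyz",u.round(1))
E
python3 tgt.py 661.6 14.3 110
```

```text
clk 0.93 p [481.9 256.3 255.7] F [ 1.95  0.56 -0.17] w 0.1 q6 -1.39 
shift units [-11.331   5.832  -4.112] turn units [-0.015  0.028 -0.01 ]
dxyz [ 179.7 -242.  -145.7]
```

apply_moves:
  plan: [0, -1.5, 0, -0.55, 0, 0, 0, 0, -3.0, 0.2, -1.1, 0, 0, 0, 0, -4.5, 0.6, -1.63, 0, 0, 0, 0, -6.0, 1.2, -2.18, 0, 0, 0, 0, -7.4, 1.8, -2.69, 0, 0, 0, 0, -8.7, 2.5, -3.16, 0, 0, 0, 0, -9.8, 3.2, -3.56, 0, 0, 0, 0, -10.6, 3.9, -3.85, 0, 0, 0, 0, -11.1, 4.5, -4.03, 0, 0, 0, 0, -11.33, 4.9, -4.11, 0, 0, 0]

```text
clock: 1.77
eef_pos: [661.7, 12.4, 131.0]
tool_rot: [-1.056, -1.416, 1.422]
ft_force: [-0.7, 0.3, 0.2]
gripper_width: -0.1
```

```bash
python3 tgt.py 661.6 14.3 75
```

```text
clk 1.77 p [661.7  12.4 131. ] F [-0.67  0.26  0.21] w -0.1 q6 -1.86 
shift units [ 0.074  2.241 -0.028] turn units [-0.034  0.009 -0.006]
dxyz [ -0.1   1.9 -56. ]
```

apply_moves:
  plan: [0, 0.07, 0.5, -0.03, 0, 0, 0, 0, 0.07, 1.0, -0.03, 0, 0, 0, 0, 0.07, 1.4, -0.03, 0, 0, 0, 0, 0.07, 1.75, -0.03, 0, 0, 0, 0, 0.07, 2.0, -0.03, 0, 0, 0, 0, 0.07, 2.15, -0.03, 0, 0, 0, 0, 0.07, 2.2, -0.03, 0, 0, 0, 0, 0.07, 2.2, -0.03, 0, 0, 0, 0, 0.07, 2.2, -0.03, 0, 0, 0, 0, 0.07, 2.2, -0.03, 0, 0, 0]

```text
clock: 2.6
eef_pos: [662.1, 14.3, 76.7]
tool_rot: [-1.057, -1.417, 1.422]
ft_force: [0.6, -1.2, 0.6]
gripper_width: 0.1
```

```bash
python3 tgt.py 661.6 14.3 66;python3 - <<'E'
from h import *
for n in("scene","top"):
    p,d=ctrl.read_camera(n)
    x=(240,380,170,290) if n=="scene" else (260,380,170,320)
    cv2.imwrite(f"pics/{n}1.png",cv2.resize(p[x[2]:x[3],x[0]:x[1],::-1],None,fx=4,fy=4))
E
python3 tgt.py 661.6 14.3 66
```

```text
clk 2.6 p [662.1  14.3  76.7] F [ 0.55 -1.2   0.6 ] w 0.1 q6 -1.85 
shift units [0.008 0.428 0.018] turn units [-0.024  0.009 -0.01 ]
dxyz [ -0.5   0.  -10.7]
clk 2.7 p [662.   14.2  76.6] F [0.38 0.45 0.11] w 0.2 q6 -1.85 
shift units [0.009 0.423 0.013] turn units [-0.026  0.009 -0.009]
dxyz [ -0.4   0.1 -10.6]
```

View pics/scene1.png

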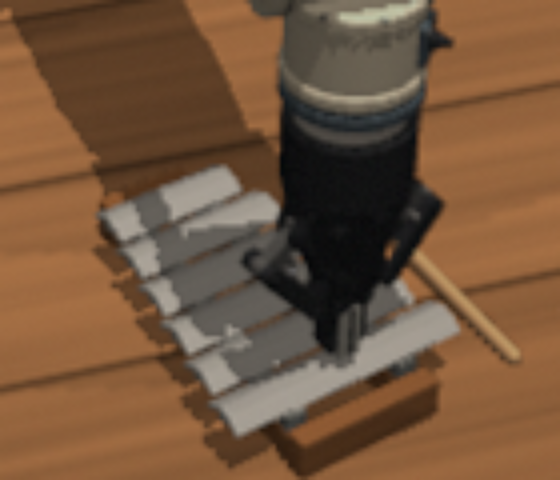

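View pics/top1.png

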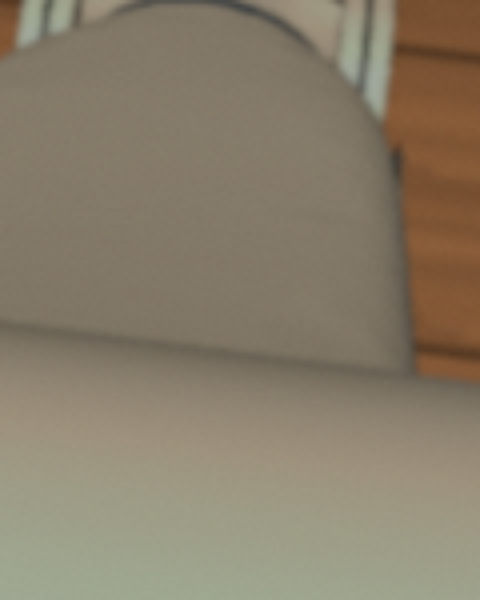

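Scene crop: the closed tips hover just above the middle of bar1 (crop pixel 345,355), and the mallet is clear. Now I press down gently.

apply_moves:
  plan: [0, 0, 0.1, 0.0, 0, 0, 0, 0, 0, 0.18, 0, 0, 0, 0, 0, 0, 0.25, 0, 0, 0, 0, 0, 0, 0.32, 0, 0, 0, 0, 0, 0, 0.38, 0, 0, 0, 0, 0, 0, 0.42, 0, 0, 0, 0, 0, 0, 0.45, 0, 0, 0, 0, 0, 0, 0.45, 0, 0, 0, 0, 0, 0, 0.45, 0, 0, 0, 0]

```text
clock: 3.45
eef_pos: [662.0, 14.2, 65.4]
tool_rot: [-1.057, -1.417, 1.422]
ft_force: [-1.2, 0.1, 1.7]
gripper_width: 0.1
```

```bash
cat > f.py <<'E'
from h import *
F=[];Z=[]
import sys
for i in range(int(sys.argv[1])):
    p,d=ctrl.read_camera("scene"); s=ctrl.sense();F.append(s["ft_force"]);Z.append(s["eef_pos"])
cv2.imwrite(f"pics/{sys.argv[2]}.png",cv2.resize(p[170:290,240:380,::-1],None,fx=5,fy=5))
print(np.round(F,2).tolist(),np.mean(F,0).round(2),np.mean(Z,0).round(2),s["clock"])
E
python3 f.py 5 s2; python3 tgt.py 489.1 -37 65
```

```text
[[-1.28, -0.43, 1.07], [-0.16, 0.05, 1.48], [-0.89, 0.16, 1.04], [-0.8, 0.75, 0.96], [-1.18, -0.07, 1.15]] [-0.86  0.09  1.14] [661.96  14.16  65.41] 3.7
clk 3.7 p [662.   14.2  65.4] F [-1.18 -0.07  1.15] w -0.2 q6 -1.85 
shift units [0.015 0.036 7.211] turn units [-0.026  0.009 -0.009]
dxyz [-172.9  -51.2   -0.4]
```

View pics/s2.png

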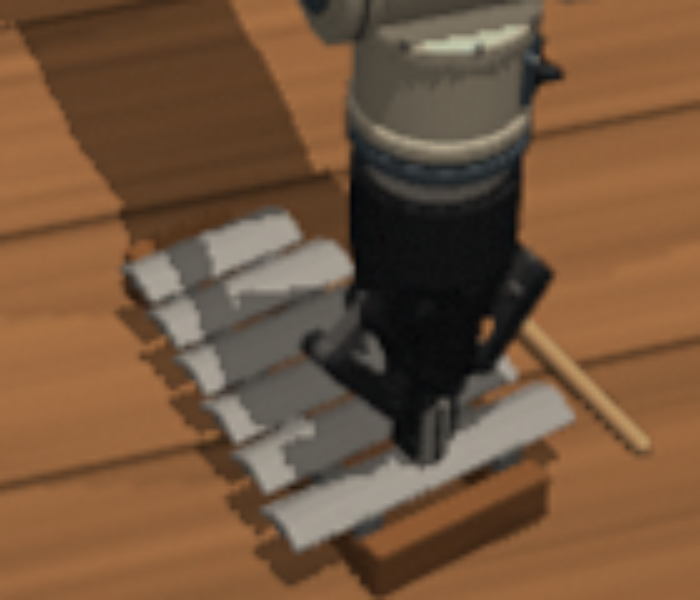

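```bash
python3 - <<'E'
from h import *
for uv in [(240+395/5,170+457/5),(240+440/5,170+457/5),(240+425/5,170+465/5)]: print(uv,ray("scene",uv,41).round(1))
# bar1 expected line in scene
E
```

```text
(319.0, 261.4) [[662.3   3.9  41. ]]
(328.0, 261.4) [[668.5  24.   41. ]]
(325.0, 263.0) [[671.5  15.5  41. ]]
```

The tip's front edge is where geometry predicts, and Fz of about 1.1 N means bar1 is down 2–3 mm. I go slightly deeper (TCP z 64) and slide.

apply_moves:
  plan: [0, 0, 0.04, 0, 0, 0, 0, 0, 0, 0.06, 0.05, 0, 0, 0, 0, 0, 0.06, 0.2, 0, 0, 0, 0, 0, 0.06, 0.35, 0, 0, 0, 0, 0, 0.06, 0.5, 0, 0, 0, 0, 0, 0.06, 0.65, 0, 0, 0, 0, 0, 0.06, 0.8, 0, 0, 0, 0, 0, 0.06, 0.95, 0, 0, 0, 0, 0, 0.06, 1.1, 0, 0, 0, 0, 0, 0.06, 1.25, 0, 0, 0]

```text
clock: 4.53
eef_pos: [631.5, 5.1, 64.0]
tool_rot: [-1.057, -1.417, 1.422]
ft_force: [1.6, 0.2, 1.5]
gripper_width: 0.0
```

```bash
python3 f.py 3 s3; python3 tgt.py 489.1 -37 64
```

```text
[[0.02, -1.17, 1.93], [-1.03, -0.1, 1.64], [-1.03, -0.82, 1.39]] [-0.68 -0.69  1.66] [630.74   4.95  63.79] 4.6833
clk 4.68 p [630.8   5.   63.7] F [-1.03 -0.82  1.39] w -0.2 q6 -1.87 
shift units [0.01  0.018 5.913] turn units [-0.047  0.008 -0.005]
dxyz [-141.7  -42.     0.3]
```

View pics/s3.png

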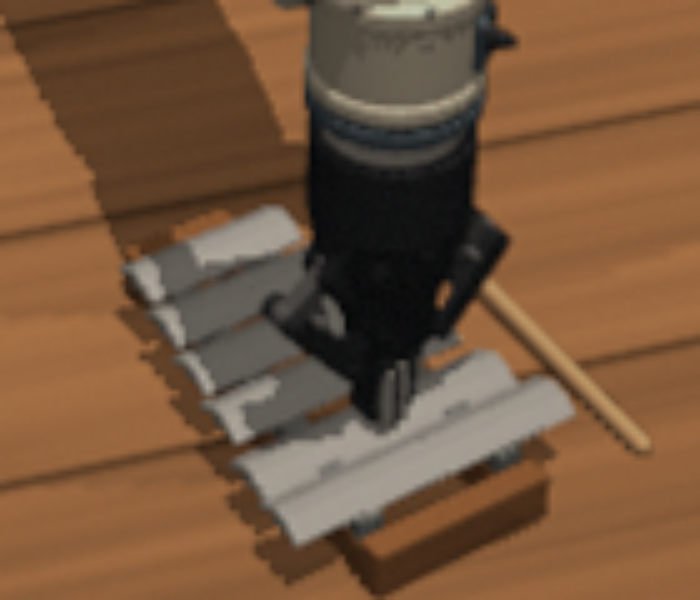

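Bar1 is back up, bar2 is visibly down, and the frame has not moved (corners (575,412) and (268,515) are the same). I continue at the same height.

apply_moves:
  plan: [0, 0, 0.0, 0.15, -0.02, 0, 0, 0, 0, 0, 0.3, -0.04, 0, 0, 0, 0, 0, 0.45, -0.04, 0, 0, 0, 0, 0, 0.6, -0.04, 0, 0, 0, 0, 0, 0.75, -0.04, 0, 0, 0, 0, 0, 0.9, -0.04, 0, 0, 0, 0, 0, 1.05, -0.04, 0, 0, 0, 0, 0, 1.2, -0.04, 0, 0, 0, 0, 0, 1.35, -0.04, 0, 0, 0, 0, 0, 1.48, -0.04, 0, 0]

```text
clock: 5.52
eef_pos: [594.8, -5.7, 63.9]
tool_rot: [-1.057, -1.418, 1.42]
ft_force: [1.3, 0.2, 0.9]
gripper_width: 0.1
```

```bash
python3 f.py 3 s4; python3 tgt.py 489.1 -37 64
```

```text
[[0.44, -0.25, 1.9], [-1.18, -1.23, 1.8], [-1.05, -0.39, 2.83]] [-0.6  -0.63  2.18] [594.15  -5.82  63.7 ] 5.6667
clk 5.67 p [594.2  -5.8  63.7] F [-1.05 -0.39  2.83] w 0.0 q6 -1.89 
shift units [ 5.000e-03 -1.000e-03  4.387e+00] turn units [-0.028  0.008 -0.   ]
dxyz [-105.1  -31.2    0.3]
```

View pics/s4.png

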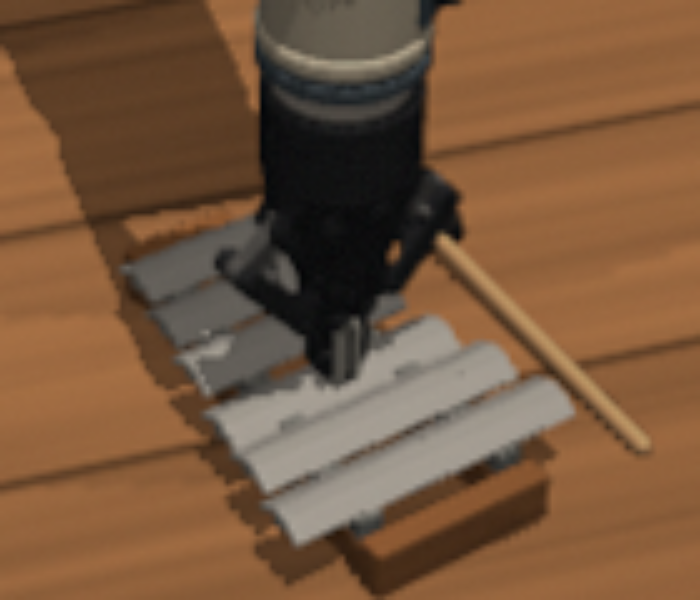

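Bar3 is pressed and bars 1–2 have recovered, with the frame still in place. Fz reads a bit higher, so I ease up about 0.5 mm and continue to bar4.

apply_moves:
  plan: [0, 0, -0.02, 0.15, -0.02, 0, 0, 0, 0, -0.02, 0.3, -0.03, 0, 0, 0, 0, -0.02, 0.45, -0.03, 0, 0, 0, 0, -0.02, 0.6, -0.03, 0, 0, 0, 0, -0.02, 0.75, -0.03, 0, 0, 0, 0, -0.02, 0.9, -0.03, 0, 0, 0, 0, -0.02, 1.05, -0.03, 0, 0, 0, 0, -0.02, 1.2, -0.03, 0, 0, 0, 0, -0.02, 1.35, -0.03, 0, 0, 0, 0, -0.02, 1.47, -0.03, 0, 0]

```text
clock: 6.5
eef_pos: [558.4, -16.4, 64.2]
tool_rot: [-1.058, -1.419, 1.419]
ft_force: [0.9, 0.5, 1.1]
gripper_width: -0.4
```

```bash
python3 f.py 3 s5; python3 tgt.py 489.1 -37 64
```

```text
[[0.57, 0.05, 1.98], [-1.5, -0.38, 2.64], [-1.86, -1.23, 1.78]] [-0.93 -0.52  2.13] [557.88 -16.46  64.09] 6.65
clk 6.65 p [558.  -16.4  64. ] F [-1.86 -1.23  1.78] w -0.2 q6 -1.91 
shift units [-2.000e-03  6.000e-03  2.875e+00] turn units [-0.016  0.008  0.005]
dxyz [-68.9 -20.6  -0. ]
```

View pics/s5.png

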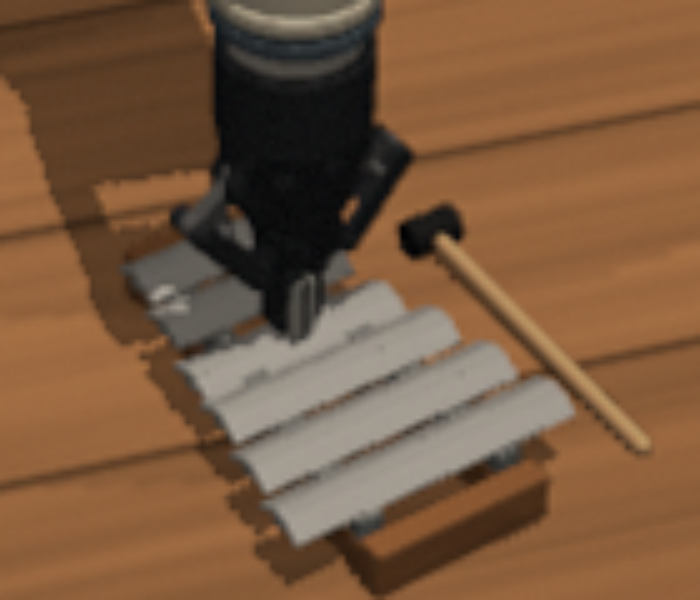

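apply_moves:
  plan: [0, 0, -0.02, 0.15, 0, 0, 0, 0, 0, -0.02, 0.3, 0, 0, 0, 0, 0, -0.02, 0.45, 0, 0, 0, 0, 0, -0.02, 0.6, 0, 0, 0, 0, 0, -0.02, 0.75, 0, 0, 0, 0, 0, -0.02, 0.9, 0, 0, 0, 0, 0, -0.02, 1.05, 0, 0, 0, 0, 0, -0.02, 1.2, 0, 0, 0, 0, 0, -0.02, 1.35, 0, 0, 0, 0, 0, -0.02, 1.44, 0, 0, 0]

```text
clock: 7.48
eef_pos: [522.7, -26.9, 64.6]
tool_rot: [-1.056, -1.417, 1.42]
ft_force: [1.3, 0.8, 1.1]
gripper_width: -0.3
```

```bash
python3 f.py 3 s6; python3 tgt.py 489.1 -37 64.5
```

```text
[[-0.62, -1.06, 1.84], [-1.5, 0.23, 1.15], [-1.25, -1.28, 2.39]] [-1.12 -0.7   1.79] [522.51 -26.88  64.48] 7.6333
clk 7.63 p [522.6 -26.9  64.4] F [-1.25 -1.28  2.39] w 0.1 q6 -1.93 
shift units [-0.006  0.002  1.4  ] turn units [-0.031  0.007  0.009]
dxyz [-33.5 -10.1   0.1]
```

View pics/s6.png

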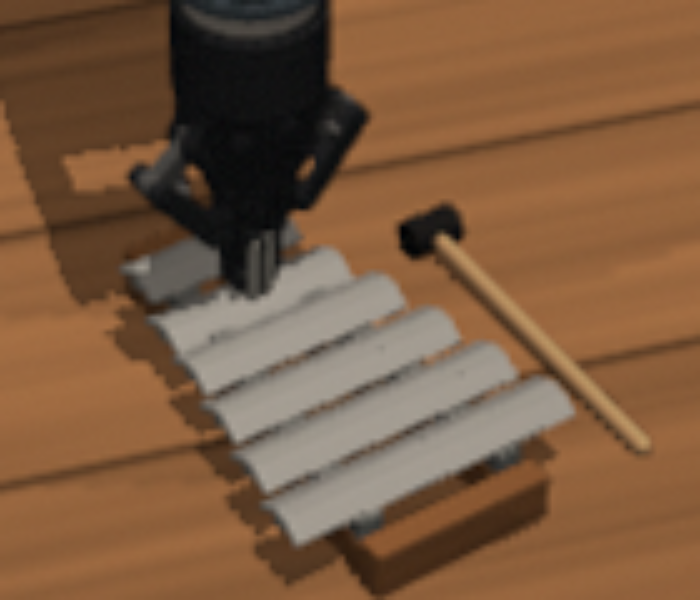

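Bar5 is pressed, bars 1–4 are up and the frame is unmoved. The last step is bar6, with a gentle stop and settling.

apply_moves:
  plan: [0, 0, 0, 0.15, -0.02, 0, 0, 0, 0, 0, 0.3, -0.03, 0, 0, 0, 0, 0, 0.45, -0.03, 0, 0, 0, 0, 0, 0.6, -0.03, 0, 0, 0, 0, 0, 0.75, -0.03, 0, 0, 0, 0, 0, 0.9, -0.03, 0, 0, 0, 0, 0, 1.05, -0.03, 0, 0, 0, 0, 0, 1.2, -0.03, 0, 0, 0, 0, 0, 1.32, -0.03, 0, 0, 0, 0, 0, 1.38, -0.03, 0, 0]

```text
clock: 8.47
eef_pos: [488.8, -36.8, 64.5]
tool_rot: [-1.057, -1.419, 1.419]
ft_force: [1.8, -0.0, 1.1]
gripper_width: -0.3
```

```bash
python3 f.py 12 s7; python3 tgt.py 489.1 -37 64.5
```

```text
[[-0.43, -1.21, 1.64], [-0.79, -0.6, 1.6], [-1.22, -0.39, 1.65], [-1.29, 0.05, 1.2], [-0.65, -0.45, 2.48], [-1.3, -0.45, 1.76], [-1.36, -0.43, 2.09], [-0.91, -0.32, 1.69], [-1.33, -0.3, 1.83], [-0.69, -0.28, 1.02], [-1.22, -0.76, 2.06], [-1.85, 0.15, 2.13]] [-1.09 -0.42  1.76] [489.06 -36.69  64.42] 9.0667
clk 9.07 p [489.4 -36.6  64.5] F [-1.85  0.15  2.13] w 0.6 q6 -1.96 
shift units [-0.011 -0.     0.017] turn units [-0.004  0.008  0.01 ]
dxyz [-0.3 -0.4  0. ]
```

View pics/s7.png

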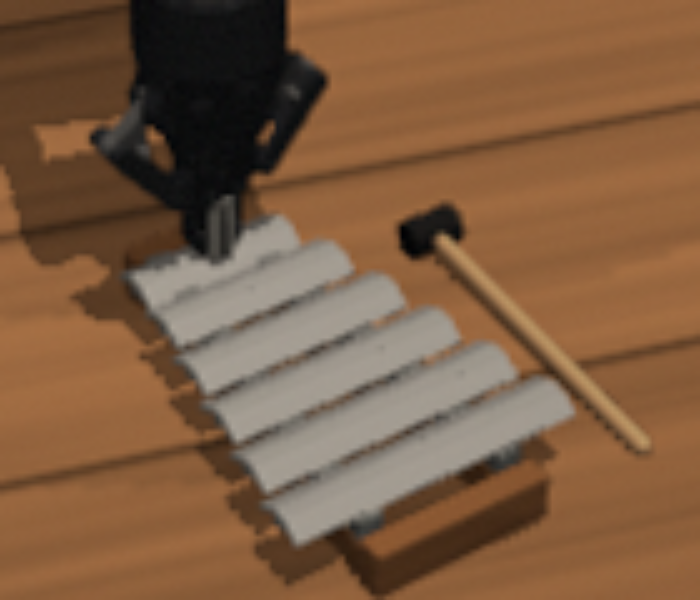

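The fingertips rest centred on bar6. It is held about 4–5 mm down (Fz about 1.7 N), bars 1–5 are up, and the frame and mallet have not moved. I hand in now.

```bash
python3 -c "
from bench import ctrl
print(ctrl.sign_off())"
```

```text
the job is handed in; nothing more can be done
None
```

I ran the closed fingertips along the middles of all six bars, from longest to shortest, and handed in at about 9 s. The tips are still resting on the shortest bar.

- **Press on each bar:** upward force while stopped on bars 1–5 was about 1.1–2.2 N, which by the cushion figures is roughly 2.5–6 mm of give. After each slide, the pictures showed that bar down and the ones before it back up.
- **Final hold:** the tool is at (489, -37), within 0.5 mm of the measured middle of the shortest bar. The upward force averages about 1.75 N, so it is pressed roughly 4–5 mm, short of its 8 mm stop. The other five bars are up.
- **Instrument and surroundings:** the frame's corners stayed at the same picture pixels throughout, and the mallet did not move. The arm went nowhere near the tankard or candlestick, but I did not check their final positions in a picture.
- **Uncertainties:** single force readings scatter by about ±0.5 N, so the depths are approximate. A steady sideways reading of about 1 N remained at rest; I took it for static friction or sensor bias. The overhead camera's view was blocked by the arm once it was over the bars, so later checks used the scene camera only.

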